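# Load and crank the board inspection shuttle

## Robot

A 6-joint arm with a two-finger parallel gripper is mounted at the origin on the work surface; the furniture and walls round the work are solid. World frame = base frame: x ahead of the robot, y to its left, z up, the work surface at z = 0. Lengths are in m, angles in rad, forces in N, time in s.
With the tool pointing down it reaches from about 0.35 to 0.975 m from the base axis. Payload 4.9 kg.
Tool frame: the origin (TCP) lies at the very end of the fingers, on their centre line; the grasp point (between the pads) lies 19 mm behind it (ctrl.grip_point_offset is the distance from the TCP to the grasp point, in m); z points along the fingers, y is the line along which they close (so a half turn about z gives the same grasp; the last joint's range is limited). The gripper opens to 85 mm and grips with 20 to 120 N. Pads are 22 mm wide; open, the fingers measure 114 mm over their backs; the gripper's body (76 mm by 85 mm) begins 54 mm behind the grasp point. The pads swing forward as they close: fully open they stand 13 mm farther back than shut.
Start: joints at [-1.25, 0.053, 1.613, -0, 1.476, -0.119], TCP at [0.266, -0.566, 0.231] pointing down, gripper open.
Joint ranges: [-3.01, 3.01], [-1.01, 2.22], [0.06, 2.58], [-1.02, 4.17], [0.09, 2.62], [-3.14, 3.14]. Speed limits (rad/s): [2.57, 2.57, 3.14, 3.14, 3.14, 3.14].

## Interface

Orientations are given as a rotation vector (axis times angle).
In Python, from station import ctrl gives the robot as it stands.
- The arm moves only by the tool send_rows, never from a script. Its argument "rows" is a list of rows, each a list of 3 entries, a list of its own where there are three numbers: the finger opening in cm, from 0 to 8.54, then the shift along the tool's x, y, z in cm, then the turn about the tool's z in degrees. A call has 1 to 10 rows; each row shifts and turns the commanded pose from where the row before left it, along the tool's axes as they then stand; what a row does not reach is not made up. A row lasts 1/8 s, in which the tool goes at most 62.5 mm and 10.7 degrees, less where a joint would pass 70% of its speed; a pose out of reach is approached as far as the arm can. A call with a gripper value outside its range is refused whole. The fingers move at their own pace and stop on an object; "newtons" is the grip in N (left out, the last holds). Time passes only in rows, so rows that do not move let the fingers close. It gives the time, the measured TCP pose, the force, the opening and the grip force at its end, in the units of the state.
- ctrl.get_obs(): the state, without advancing time (a new reading comes with each control period).
- ctrl.get_image(name): name is "scene" or "top"; returns a dict with "frame" (400x640x3 uint8, red, green, blue), "range_z" (400x640 float32, m along the optical axis (not along the pixel's ray), 0 where there is no reading), "fx", "fy", "cx", "cy" (pixels), "cam_to_world" (4x4, takes a point from camera to world coordinates). Camera axes: x right, y down, z forward; pixel columns grow to the right and rows downward; lengths in m; the calibration is good to about 2 mm. A picture is of the moment at which its call begins.
- ctrl.finish_job(): hands the job in; it is judged then, once.
The state is a dict: "t": time; "q": joint angles; "dq": joint speeds; "effort": joint torques, N m; "tool_pos": TCP position; "tool_rot": TCP orientation; "contact_force": force on the tool from outside, world axes, zero at the start; "wrist_torque": the same for the moment, N m; "opening": finger opening in m; "grip_force": force on a finger pad.
Only numpy, scipy, OpenCV 4.12 (cv2) and the standard library are available. Lean on these libraries where they do the work, as an engineer would, in place of code of your own. Each camera call takes 0.05 s, during which the arm holds its last target. There are 200 camera calls.

## Task

Load every loose blue circuit board into the inspection shuttle, component side up, centred one per sprung arm: push the arm back with the board's short edge, set it down flat behind the fence and let go so the arm holds it square against the fence. Then swing the crank handle upright until it latches, crank the shuttle fully in under the hood, and fold the handle flat again to lock it. Leave the other things where they are.

Things in the scene. Friction and masses are not known exactly. Their poses are not given: they have to be found in the camera images.
- board_1_c (a point): centre, half-way up, of a small blue circuit board with a white connector, 40 mm (its x) by 52 mm (its y), 11 mm thick, about 50 g, z = component side, which is up at the start (flat on the bench). Two or three of the three boards are present; an absent one reads None. Any board may go to any station, either way round; its y lies along the station's x.
- board_2_c (a point): centre, half-way up, of a small blue circuit board with a white connector, 40 mm (its x) by 52 mm (its y), 11 mm thick, about 50 g, z = component side, which is up at the start (flat on the bench). Two or three of the three boards are present; an absent one reads None. Any board may go to any station, either way round; its y lies along the station's x.
- board_3_c (a point): centre, half-way up, of a small blue circuit board with a white connector, 40 mm (its x) by 52 mm (its y), 11 mm thick, about 50 g, z = component side, which is up at the start (flat on the bench). Two or three of the three boards are present; an absent one reads None. Any board may go to any station, either way round; its y lies along the station's x.
- station_1 (a point): left of three loading stations 80 mm apart on the shuttle: point on the deck top (16 mm above the bench when level) over which a well held board is centred, board centre 5 mm above it. x = away from the robot, toward the hood (the shuttle's travel), y = left along the row, z up. Rides with the shuttle. All three stations are alike.
- station_2 (a point): middle station. The fence, one bar along the row, rises 5 mm above the deck; its board-side face is at station x = -26 mm, its front face at -34 mm. To load: hold the board with its underside 7 to 12 mm above the deck, over the fence (x about -12 mm), move along +x against the arm's nose to x = +2 to +3 mm, lower to the deck, release.
- station_3 (a point): right station. In the shuttle's start position the near face of the white hood is 62 mm in +x of the station points; hood underside 46 mm, top 68 mm above the bench. Shuttle deck 216 mm wide along the row.
- arm1_spring (a joint): curved sprung steel arm of the left station, rad: 0 at rest, about 0.23 when it holds a board, stop at 0.6. Pivot post at station x +36, y +34 mm; its upright nose (8 mm diameter, 2 to 22 mm above the deck) is at y = 0 with its front at x = +18 mm at rest, so a seated 52 mm board keeps it pushed 8 mm back (2 N at the nose).
- arm2_spring (a joint): curved sprung steel arm of the middle station, rad: 0 at rest, about 0.23 when it holds a board, stop at 0.6. Pivot post at station x +36, y +34 mm; its upright nose (8 mm diameter, 2 to 22 mm above the deck) is at y = 0 with its front at x = +18 mm at rest, so a seated 52 mm board keeps it pushed 8 mm back (2 N at the nose).
- arm3_spring (a joint): curved sprung steel arm of the right station, rad: 0 at rest, about 0.23 when it holds a board, stop at 0.6. Pivot post at station x +36, y +34 mm; its upright nose (8 mm diameter, 2 to 22 mm above the deck) is at y = 0 with its front at x = +18 mm at rest, so a seated 52 mm board keeps it pushed 8 mm back (2 N at the nose).
- wheel (a joint): crank wheel on an upright axis to the right of the shuttle, rad: 0 = shuttle fully out (start); grows counter-clockwise seen from above to a stop at 12.57 (two turns) = shuttle 94 mm in, boards under the hood. Takes 2 to 4 N at the handle and stays where left. Locked at each whole turn (0, 6.28, 12.57) while the handle is folded (a tooth drops between two lugs).
- handle (a joint): folding handle, rad: 0 = flat, pointing from its hinge to the wheel's axis (start; locks the wheel); 1.57 = upright against a stop, where a spring catch latches it (felt from about 1.0 rad, snaps past at about 1.3; entering or leaving takes roughly 10 N sideways at the grip point). Below the catch the handle falls flat by its weight.
- crank_axis (a point): point on the wheel's upright axis, 55 mm above the bench, turning with the wheel: its -y points from the axis to the handle's hinge, its x lies along the hinge pin. Under the folded handle run a crank arm 12 mm wide with its top 41 mm above the bench and a hub disc 44 mm wide with its top at 31 mm.
- handle_hinge (a point): middle of the handle's hinge pin, 70 mm from the wheel's axis, 55 mm above the bench; pin along its x, turns with the wheel. At wheel 0 the hinge lies on the side of the axis away from the shuttle. The fork at the hinge is 28 mm wide.
- handle_grip (a point): grip point on the handle's centre line 46 mm from the hinge, on a black freely revolving sleeve of 18 mm diameter that covers 18 to 62 mm from the hinge. Its y points along the handle away from the hinge, its x along the hinge pin. Folded it is 24 mm from the wheel's axis, 55 mm above the bench; upright 101 mm above it.
- transformer: bystander: small mains transformer 72x66x42 mm, origin at the centre of its underside
- solder_reel: bystander: reel of wire 70x68x50 mm, origin at the centre of its underside
- tape_black: bystander: roll of black tape 70x68x18 mm, origin at the centre of its underside
- connector_shell: bystander: black connector shell 34x50x16 mm, origin at the centre of its underside
- board_1: the board of point board_1_c, origin at the centre of its underside
- board_2: the board of point board_2_c, origin at the centre of its underside
- board_3: the board of point board_3_c, origin at the centre of its underside
Mind the look-alikes: they are no part of the job. What is shaped like the board_3 but orange is not meant. Leave any orange look-alike of the board_2 alone.

How it is judged:
By the outcome, as a careful person would: the job done as asked, in the order asked, and still so for the second after the job is handed in, with the robot touching nothing.
Of board_1, board_2, board_3 only 2 to 3 are there at a start; the rules pass over those that are not, and their reading is None.
At some moment in a run one of board_1, board_2, board_3 may be knocked a few centimetres aside while the robot is not near it.
Once in a run the grip may slacken for a moment while it holds something.
It also fails if it takes over 208 s, if anything falls off the work surface, if the arm or the gripper's body presses on something with over 40 N, if the wrist force passes 120 N, or if a joint passes its speed limit or range.

## Working session

There is one attempt and no reset: what is moved stays moved. The work goes in short steps, Python scripts to look and compute and a tool call to move; the robot and the scene stay as the last step left them, time stands still between calls to the robot, and variables do not carry over. Pictures are saved under pics/ and viewed, at most 14 in all, crops included, and the job is handed in when it is done.

Besides the shell and the picture viewer there is one more tool, called after "Emit:" as a command line: name --argument value ..., lists and objects as JSON in quotes. send_rows: Moves the arm, as the interface text tells. Its arguments: {"type":"object","properties":{"rows":{"type":"array","items":{"type":"array"}},"newtons":{"type":"number"}},"required":["rows"]}

```bash
ls; mkdir -p pics; cat > h.py <<'E'
import numpy as np, cv2
from station import ctrl
from scipy.spatial.transform import Rotation as R
def snap(n):
    d=ctrl.get_image(n); return d
def world(d):
    z=d["range_z"]; v,u=np.mgrid[:z.shape[0],:z.shape[1]]
    p=np.stack([(u-d["cx"])/d["fx"]*z,(v-d["cy"])/d["fy"]*z,z,np.ones_like(z)],-1)
    w=(p@np.array(d["cam_to_world"]).T)[...,:3]; w[z==0]=np.nan; return w
def save(n,img,s=1): cv2.imwrite(f"pics/{n}.png",cv2.resize(img[...,::-1],None,fx=s,fy=s,interpolation=cv2.INTER_CUBIC))
E
python3 - <<'E'
from h import *
for n in("scene","top"):
    d=snap(n); save(n+"0",d["frame"],1.25); np.savez("/tmp/"+n+"0.npz",f=d["frame"],w=world(d))
    print(n,d["fx"],np.round(d["cam_to_world"],3).tolist())
o=ctrl.get_obs(); print(o["t"],o["tool_pos"],o["tool_rot"],R.from_rotvec(o["tool_rot"]).as_matrix().round(3))
E
```

```text
pics
scene 504.4883041268103 [[-0.764, -0.477, 0.434, -0.077], [-0.645, 0.55, -0.53, 0.73], [0.014, -0.686, -0.728, 1.077], [0.0, 0.0, 0.0, 1.0]]
top 478.68073377860486 [[0.002, -0.988, 0.155, 0.311], [-1.0, -0.002, 0.003, 0.016], [-0.002, -0.155, -0.988, 1.351], [0.0, 0.0, 0.0, 1.0]]
0.1 [ 0.26590781 -0.56498899  0.2302036 ] [-3.06416367e+00 -6.84863252e-01  2.91946716e-04] [[ 0.905  0.426 -0.001]
 [ 0.426 -0.905  0.002]
 [ 0.    -0.002 -1.   ]]
```

View pics/top0.png

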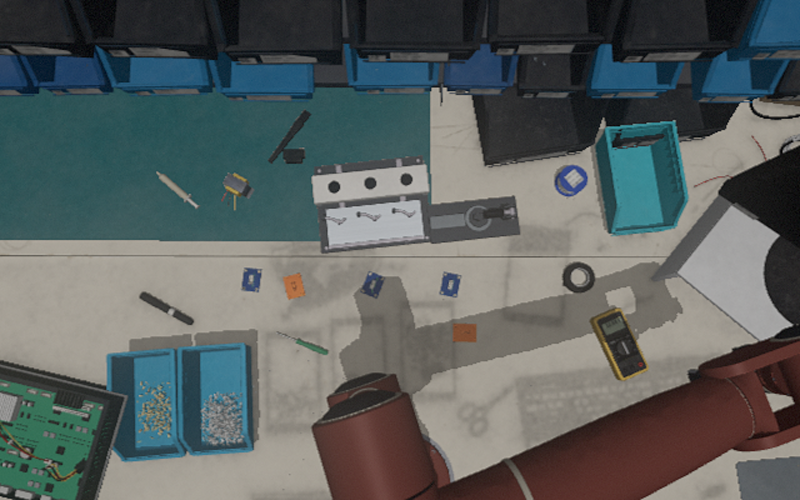

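View pics/scene0.png

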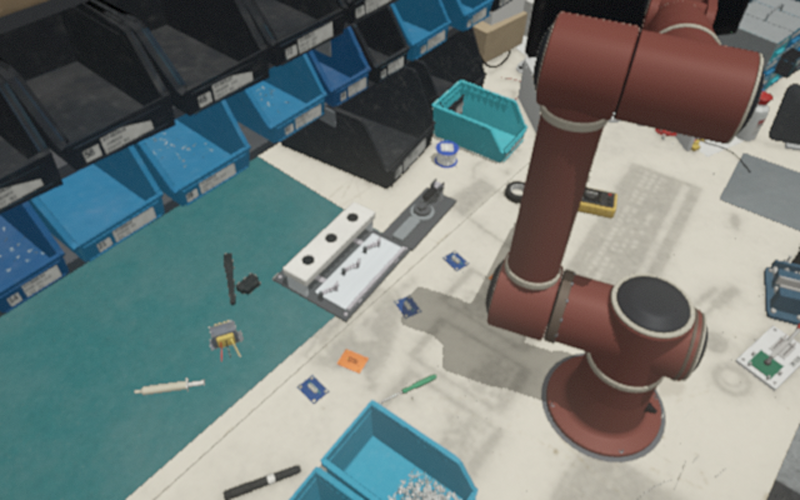

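The top view shows three blue boards at (252,280), (373,284) and (450,284), all loose. The look-alikes are the orange boards at (293,286) and (464,332), and I exclude them by colour. The shuttle is around (372,215), and the crank handle is folded at (495,212).

```bash
cat >> h.py <<'E'
def boards(d,w):
    f=d["frame"] if isinstance(d,dict) else d
    h=cv2.cvtColor(f,cv2.COLOR_RGB2HSV)
    m=((h[...,0]>105)&(h[...,0]<130)&(h[...,1]>110)&(w[...,0]>.3)&(w[...,0]<.85)&(abs(w[...,1])<.5)&(w[...,2]<.06)).astype(np.uint8)
    m=cv2.morphologyEx(m,cv2.MORPH_CLOSE,np.ones((5,5)))
    n,l,s,c=cv2.connectedComponentsWithStats(m); out=[]
    for i in range(1,n):
        if s[i,4]<60: continue
        p=w[l==i]; p=p[~np.isnan(p[:,0])]
        r=cv2.minAreaRect((p[:,:2]*1000).astype(np.float32))
        out.append((c[i].round(),np.round(r[0],1),np.round(r[1],1),round(r[2],1),np.nanmedian(p[:,2]).round(3),s[i,4]))
    return out
E
python3 - <<'E'
from h import *
for n in("top","scene"):
    a=np.load(f"/tmp/{n}0.npz"); print(n)
    for b in boards(a["f"],a["w"]): print(*b)
a=np.load("/tmp/top0.npz"); save("crop1",a["f"][120:280,180:430],3.2)
w=a["w"]
for u,v in [(258,198),(344,187),(342,157),(250,160),(373,172),(383,173),(400,170),(408,170),(260,187),(340,178)]: print(u,v,w[v,u].round(4))
E
```

```text
top
[455. 145.] [ 666. -387.] [59.  60.6] 44.8 0.042 339
[201. 224.] [439.9 338.8] [36.6 48.1] 84.8 0.002 156
[360. 228.] [ 429.7 -111.3] [35.5 48.5] 76.9 0.001 161
scene
[359. 118.] [ 665.6 -389.7] [52.  60.2] 18.4 0.044 71
[364. 208.] [ 428.5 -111.6] [32.2 42.1] 66.3 0.002 102
[250. 312.] [440.1 336.9] [33.2 44.4] 86.2 0.002 133
258 198 [0.5118 0.1776 0.0104]
344 187 [ 0.544  -0.0663  0.0099]
342 157 [ 6.338e-01 -6.180e-02 -1.000e-04]
250 160 [0.6236 0.2038 0.0033]
373 172 [ 0.5858 -0.1483  0.0189]
383 173 [ 0.5792 -0.174   0.0373]
400 170 [ 0.5819 -0.2166  0.0656]
408 170 [ 0.5835 -0.24    0.0582]
260 187 [0.5449 0.1735 0.002 ]
340 178 [ 0.5709 -0.0553  0.0057]
```

View pics/crop1.png

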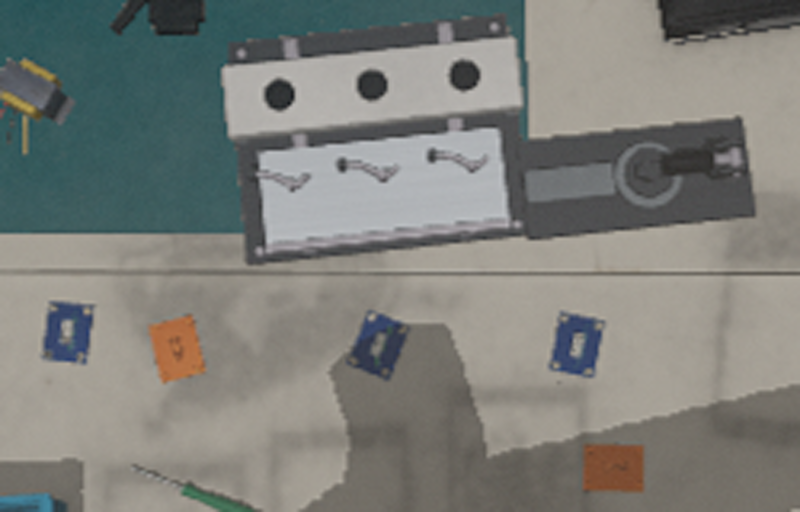

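```bash
cat >> h.py <<'E'
def proj(d,P):
    M=np.linalg.inv(np.array(d["cam_to_world"])); p=np.asarray(P,float)@M[:3,:3].T+M[:3,3]
    return np.stack([d["fx"]*p[...,0]/p[...,2]+d["cx"],d["fy"]*p[...,1]/p[...,2]+d["cy"]],-1)
def unproj(d,uv,z):
    C=np.array(d["cam_to_world"]); uv=np.asarray(uv,float)
    r=np.stack([(uv[...,0]-d["cx"])/d["fx"],(uv[...,1]-d["cy"])/d["fy"],np.ones(uv.shape[:-1])],-1)@C[:3,:3].T
    return C[:3,3]+r*((z-C[2,3])/r[...,2])[...,None]
# ortho image: rows = x from x1 down to x0, cols = y from y1 down to y0 (mm), s px/mm
def ortho(d,x0,x1,y0,y1,z,s):
    X,Y=np.meshgrid(np.arange(x1,x0,-1/s),np.arange(y1,y0,-1/s),indexing="ij")
    uv=proj(d,np.stack([X,Y,np.full_like(X,z)],-1)/1000).astype(np.float32)
    return cv2.remap(d["frame"],uv[...,0],uv[...,1],cv2.INTER_CUBIC)
E
python3 - <<'E'
from h import *
D=[snap(n) for n in("top","scene")]
import pickle; pickle.dump(D,open("/tmp/D0.pkl","wb"))
im=np.vstack([ortho(d,490,690,-280,240,16,1.5) for d in D]); save("ortho1",im)
for d in D:
    h=cv2.cvtColor(d["frame"],cv2.COLOR_RGB2HSV)
    w=unproj(d,np.stack(np.meshgrid(np.arange(640.),np.arange(400.)),-1),.011)
    for nm,lo,hi in(("blue",105,130),("orange",3,18)):
        m=((h[...,0]>lo)&(h[...,0]<hi)&(h[...,1]>90)&(w[...,0]>.33)&(w[...,0]<.49)&(abs(w[...,1])<.42)).astype(np.uint8)
        m=cv2.morphologyEx(m,cv2.MORPH_CLOSE,np.ones((7,7)))
        n,l,s,c=cv2.connectedComponentsWithStats(m)
        for i in range(1,n):
            if s[i,4]<50: continue
            k,_=cv2.findContours((l==i).astype(np.uint8),0,1)
            r=cv2.minAreaRect((w[l==i][:,:2]*1000).astype(np.float32))
            print(nm,np.round(w[l==i].mean(0)[:2]*1000,1),np.round(r[0],1),np.round(r[1],1),round(r[2],1),c[i].round(),s[i,4])
E
```

```text
blue [438.9 336.8] [438.6 336.6] [36.4 48.3] 84.0 [201. 224.] 193
blue [442.4  65.1] [442.4  63.7] [19.7 33.6] 0.1 [298. 222.] 60
blue [ 428.1 -109.3] [ 428.3 -109.8] [36.2 48. ] 77.9 [360. 228.] 198
orange [424.8 240.6] [424.7 240.8] [52.1 39.9] 15.4 [235. 229.] 264
orange [ 335.7 -139.8] [ 335.8 -139.6] [11.  50.1] 0.1 [371. 261.] 94
blue [ 425.1 -104. ] [ 425.  -103.2] [31. 43.] 74.2 [364. 208.] 117
blue [424.9  69.9] [425.7  69.8] [31.4 42.2] 71.8 [325. 245.] 130
blue [435.2 342. ] [435.5 342. ] [32.8 45.5] 84.1 [250. 311.] 214
orange [ 354.2 -356.3] [ 340.5 -336.2] [ 76.8 198.7] 20.7 [432. 173.] 484
orange [421.  245.3] [420.8 245. ] [51.7 39. ] 16.0 [282. 288.] 278
```

View pics/ortho1.png

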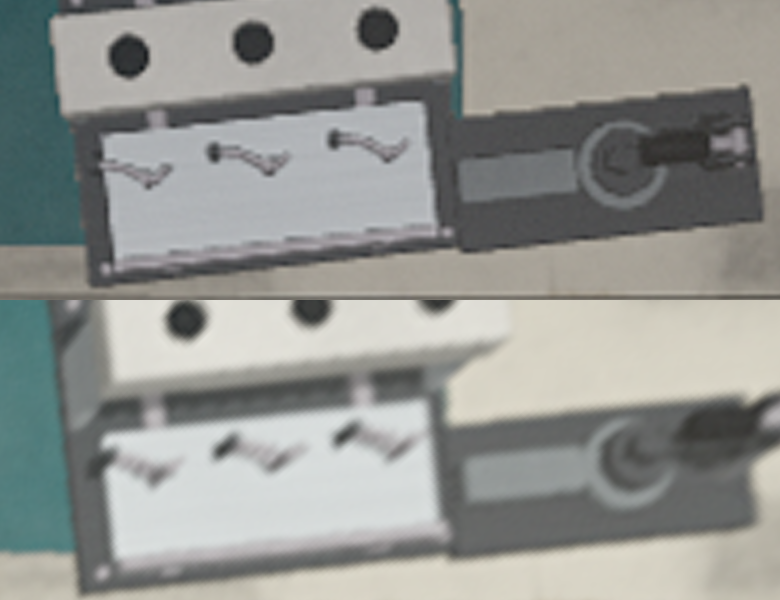

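The two views disagree by an amount that puts the blue PCB faces at z≈2–3 mm, matching the depth reading. I'll project a station model onto the images to pin the shuttle pose down.

```bash
cat > ov.py <<'E'
from h import *
import pickle,sys
D=pickle.load(open("/tmp/D0.pkl","rb"))
def overlay(d,x,y,yaw,box,s,fn,wxy=None):
    u0,v0,u1,v1=box
    im=cv2.resize(d["frame"][v0:v1,u0:u1],None,fx=s,fy=s,interpolation=cv2.INTER_CUBIC)
    c,sn=np.cos(yaw),np.sin(yaw); 
    def px(p):
        p=np.asarray(p,float); q=np.array([x+c*p[0]-sn*p[1],y+sn*p[0]+c*p[1],p[2]])/1000
        return tuple(int(t) for t in ((proj(d,q)-[u0,v0]+.5)*s).round())
    for a,b,col in [((-34,-108,21),(-34,108,21),(255,0,0)),((-26,-108,21),(-26,108,21),(0,160,0)),((62,-108,68),(62,108,68),(255,0,255)),((62,-108,46),(62,108,46),(255,0,255)),((-30,-108,16),(40,-108,16),(0,0,255)),((-30,108,16),(40,108,16),(0,0,255))]:
        cv2.line(im,px(a),px(b),col,1)
    for k in(-80,0,80):
        for z in(18,38): cv2.circle(im,px((22,k,z)),3,(255,0,0) if z==38 else (0,0,255),-1)
        cv2.circle(im,px((36,k+34,30)),3,(0,160,0),-1)
    if wxy is not None:
        for z,r in((31,22),(41,6)):
            for t in np.linspace(0,6.28,40): cv2.circle(im,px((wxy[0]+r*np.cos(t),wxy[1]+r*np.sin(t),z)),1,(255,255,0),-1)
    cv2.imwrite(f"pics/{fn}.png",im[...,::-1])
E
python3 - <<'E'
from ov import *
overlay(D[0],554,59,np.deg2rad(6),(245,118,425,205),4.4,"ov1",(14,-222))
E
```

```text
(no output)
```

View pics/ov1.png

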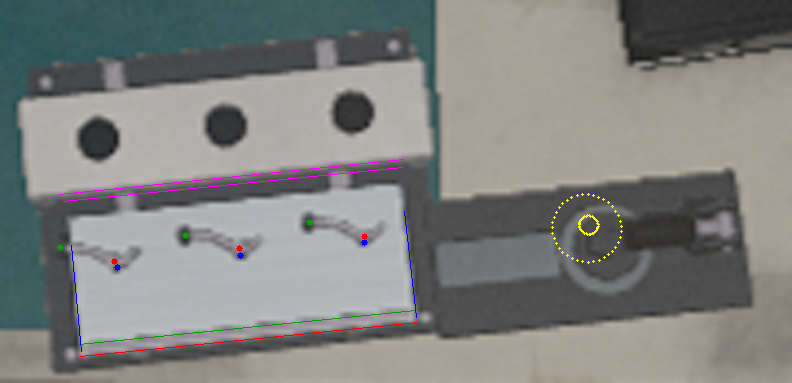

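```bash
python3 - <<'E'
from ov import *
import ov
x,y,a=554,59,np.deg2rad(6)
def S(px,py): c,s=np.cos(a),np.sin(a); return x+c*px-s*py,y+s*px+c*py
ims=[]
for d,ctr in((D[0],None),(D[1],None)):
    W=(0,-233); A=S(*W); H=S(0,-303); 
    u0,v0=(proj(d,np.array([A[0],A[1]-30,40])/1000)-[38,28]).astype(int)
    im=cv2.resize(d["frame"][v0:v0+56,u0:u0+76],None,fx=10,fy=10,interpolation=cv2.INTER_CUBIC)
    P=lambda q:tuple(int(t) for t in ((proj(d,np.array(q)/1000)-[u0,v0]+.5)*10).round())
    for t in np.linspace(0,6.28,60): cv2.circle(im,P((A[0]+22*np.cos(t),A[1]+22*np.sin(t),31)),1,(255,255,0),-1)
    cv2.circle(im,P((*A,31)),4,(255,255,0),-1)
    cv2.circle(im,P((*H,55)),4,(255,0,0),-1)
    for k in(18,62):
        for sg in(-9,9): cv2.circle(im,P((*S(sg,-303+k),55)),4,(0,255,0),-1)
    for sg in(-14,14): cv2.circle(im,P((*S(sg,-303),55)),4,(255,0,255),-1)
    ims.append(im[:300] if 0 else im[100:400])
cv2.imwrite("pics/crank.png",np.vstack(ims)[...,::-1])
print("stations",[np.round(S(0,k),1) for k in(80,0,-80)],"axis",np.round(A,1),"hinge",np.round(H,1))
E
```

```text
stations [array([545.6, 138.6]), array([554.,  59.]), array([562.4, -20.6])] axis [ 578.4 -172.7] hinge [ 585.7 -242.3]
```

View pics/crank.png

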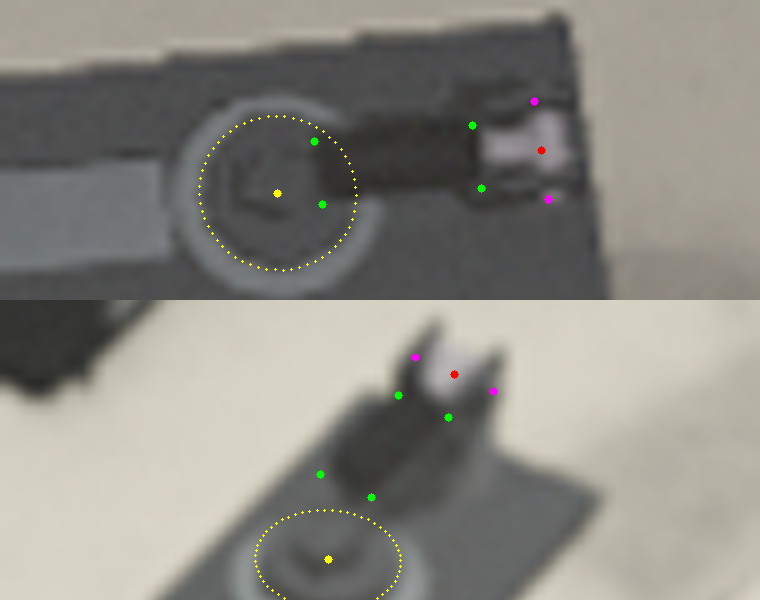

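```bash
cat >> h.py <<'E'
def findb(d,z=.003,pr=True):
    f=d["frame"].astype(int); w=unproj(d,np.stack(np.meshgrid(np.arange(640.),np.arange(400.)),-1),z)*1000
    r,g,b=f[...,0],f[...,1],f[...,2]
    m=((b>1.35*r+4)&(b>1.2*g)&(w[...,0]>330)&(w[...,0]<500)&(abs(w[...,1])<420)).astype(np.uint8)
    m=cv2.morphologyEx(m,cv2.MORPH_CLOSE,np.ones((7,7))); n,l,s,c=cv2.connectedComponentsWithStats(m); out=[]
    for i in range(1,n):
        if s[i,4]<80: continue
        q=cv2.minAreaRect(w[l==i][:,:2].astype(np.float32)); W,H=q[1]; yaw=(q[2]+(90 if W<H else 0)+90)%180-90
        out.append((np.round(q[0],1),round(yaw,1))); print("board",*out[-1],np.round(q[1],1))
    return out
def go(x,y,z,yaw):  # mm, deg -> tool shifts (cm) from now, then turn
    o=ctrl.get_obs(); M=R.from_rotvec(o["tool_rot"]).as_matrix(); p=o["tool_pos"]*1000
    dl=(np.array([x,y,z])-p)@M/10; y0=np.degrees(np.arctan2(M[1,0],M[0,0]))
    print("t",round(o["t"],2),"tcp",p.round(1),"yaw",y0.round(1),"tilt",M[:,2].round(4),"-> shift cm",dl.round(2),"then turn",round((y0-yaw+180)%360-180,1),"F",np.round(o["contact_force"],1),"open",round(o["opening"]*100,2))
E
python3 - <<'E'
from h import *
import pickle
D=pickle.load(open("/tmp/D0.pkl","rb")); findb(D[0])
findb(D[1])
go(429,-110,100,-12)
E
```

```text
board [439.4 338.5] -5.8 [37.4 49.2]
board [429.1  63.9] -18.1 [36.7 49.1]
board [ 429.3 -110.4] -12.1 [37.  48.9]
board [ 428.6 -110.7] -15.1 [33.4 46.3]
board [429.3  64.4] -19.9 [33.9 45.1]
board [439.3 338.1] -5.5 [34.8 46.7]
t 0.2 tcp [ 266.  -565.2  230.5] yaw 25.2 tilt [-4.0e-04  1.3e-03 -1.0e+00] -> shift cm [ 34.13 -34.22  13.1 ] then turn 37.2 F [-0.2 -0.4 -0.4] open 8.55
```

Emit:
send_rows --rows '[[6,[3.4,-3.4,1.3],0],[6,[3.4,-3.4,1.3],0],[6,[3.4,-3.4,1.3],0],[6,[3.4,-3.4,1.3],0],[6,[3.4,-3.4,1.3],0],[6,[3.4,-3.4,1.3],0],[6,[3.4,-3.4,1.3],0],[6,[3.4,-3.4,1.3],0],[6,[3.4,-3.4,1.3],0],[6,[3.4,-3.4,1.3],0]]'

```text
t: 1.45
tool_pos: [0.4293, -0.1116, 0.101]
tool_rot: [3.066, 0.685, 0.001]
contact_force: [1.8, -0.8, 0.6]
opening: 0.0598
grip_force: 0.0
```

Emit:
send_rows --rows '[[6,[0,0,0],9.3],[6,[0,0,0],9.3],[6,[0,0,0],9.3],[6,[0,0,0],9.3],[6,[0,0,0],0],[6,[0,0,0],0]]'

```text
t: 2.2
tool_pos: [0.4289, -0.1131, 0.1013]
tool_rot: [-3.125, 0.325, 0.0]
contact_force: [-0.4, -0.8, 0.5]
opening: 0.0603
grip_force: 0.0
```

```bash
python3 - <<'E'
from h import *
d=snap("top"); findb(d)
go(429.3,-110.4,30,-12.3)
E
```

```text
board [439.2 338.5] -5.8 [37.4 48.9]
board [429.   64.2] -21.5 [37.2 49.2]
t 2.25 tcp [ 428.9 -113.1  101.3] yaw -11.9 tilt [-1.e-04  0.e+00 -1.e+00] -> shift cm [-0.02 -0.27  7.13] then turn 0.4 F [ 0.2 -0.9  0.4] open 6.0
```

Emit:
send_rows --rows '[[6,[0,-0.27,2.5],0.4],[6,[0,0,3],0],[6,[0,0,2.4],0],[6,[0,0,1.5],0],[6,[0,0,0.5],0],[6,[0,0,0],0]]'

```text
t: 3.0
tool_pos: [0.4298, -0.1106, 0.0026]
tool_rot: [3.123, -0.339, 0.001]
contact_force: [-0.1, 0.1, 1.1]
opening: 0.0601
grip_force: 0.0
```

Emit:
send_rows --rows '[[3.5,[0,0,0.1],0],[3.5,[0,0,0],0],[3.5,[0,0,0],0],[3.5,[0,0,0],0],[3.5,[0,0,0],0],[3.5,[0,0,0],0]]' --newtons 40

```text
t: 3.75
tool_pos: [0.4307, -0.111, 0.0025]
tool_rot: [3.122, -0.339, 0.004]
contact_force: [-0.0, 0.3, 6.2]
opening: 0.0383
grip_force: 40.8
```

Emit:
send_rows --rows '[[3.5,[0,0,-1],0],[3.5,[0,0,-2],0],[3.5,[0,0,-3],0],[3.5,[0,0,-2],0],[3.5,[0,0,0],-9],[3.5,[0,0,0],-9],[3.5,[0,0,0],0]]'

```text
t: 4.62
tool_pos: [0.4292, -0.1103, 0.0813]
tool_rot: [-3.138, -0.151, 0.001]
contact_force: [0.9, 0.3, -1.6]
opening: 0.0384
grip_force: 40.3
```

```bash
cat >> h.py <<'E'
YAW=6.0
def st(k,x,y=0):  # station k point, local mm -> world mm
    a=np.deg2rad(YAW); Y=y+{1:80,2:0,3:-80}[k]
    return 554+np.cos(a)*x-np.sin(a)*Y, 59+np.sin(a)*x+np.cos(a)*Y
E
python3 - <<'E'
from h import *
go(*st(3,-15),70,6)
d=snap("top"); o=ctrl.get_obs(); p=o["tool_pos"]*1000; x,y=p[:2]
im=[ortho(q,x-60,x+60,y-80,y+80,70 if n else 70,2.4) for n,q in enumerate((d,snap("scene")))]
save("held1",np.hstack(im))
E
```

```text
t 4.62 tcp [ 429.2 -110.3   81.3] yaw 5.5 tilt [-4.e-04  3.e-04 -1.e+00] -> shift cm [12.62 -7.64  1.13] then turn -0.5 F [ 0.9  0.3 -1.6] open 3.84
```

View pics/held1.png

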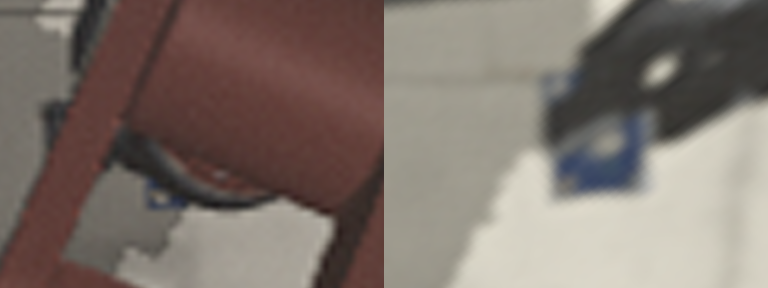

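The board is held (blue edge visible at (165,195) left, whole board at (600,140) right). I'll move it over station 3.

Emit:
send_rows --rows '[[3.5,[2.5,-1.5,0.2],-0.5],[3.5,[3.1,-1.9,0.3],0],[3.5,[3.1,-1.9,0.3],0],[3.5,[2.4,-1.5,0.3],0],[3.5,[1.5,-0.8,0],0],[3.5,[0,0,0],0],[3.5,[0,0,0],0]]'

```text
t: 5.6
tool_pos: [0.5463, -0.0222, 0.0702]
tool_rot: [3.137, 0.166, -0.001]
contact_force: [-0.4, -0.2, -0.3]
opening: 0.0383
grip_force: 40.3
```

```bash
python3 - <<'E'
from h import *
go(*st(3,-11),28,6)
print(boards) if 0 else findb(snap("top"))
E
```

```text
t 5.6 tcp [546.3 -22.2  70.2] yaw 6.1 tilt [-7.e-04 -2.e-04 -1.e+00] -> shift cm [0.52 0.01 4.22] then turn 0.1 F [-0.4 -0.2 -0.3] open 3.83
board [439.2 338.5] -5.8 [37.4 48.9]
```

Emit:
send_rows --rows '[[3.5,[0.3,0,1.5],0],[3.5,[0.2,0,1.7],0],[3.5,[0,0,1],0],[3.5,[0,0,0],0],[3.5,[0,0,0],0]]'

```text
t: 6.28
tool_pos: [0.5521, -0.0212, 0.0285]
tool_rot: [3.137, 0.167, 0.0]
contact_force: [0.4, 0.1, 0.3]
opening: 0.0382
grip_force: 44.1
```

Emit:
send_rows --rows '[[3.5,[0.3,0,0],0],[3.5,[0.3,0,0],0],[3.5,[0.3,0,0],0],[3.5,[0.3,0,0],0],[3.5,[0.3,0,0],0],[3.5,[0,0,0],0],[3.5,[0,0,0],0]]'

```text
t: 7.15
tool_pos: [0.5667, -0.0196, 0.0282]
tool_rot: [-3.137, -0.167, 0.001]
contact_force: [-3.0, -1.7, -1.6]
opening: 0.038
grip_force: 44.2
```

```bash
python3 - <<'E'
from h import *
go(*st(3,4.5),20,6)
d=[snap("top"),snap("scene")]; x,y=st(3,0)
save("push1",np.hstack([ortho(q,x-70,x+80,y-60,y+100,22,2.4) for q in d]))
E
```

```text
t 7.15 tcp [566.7 -19.6  28.2] yaw 6.1 tilt [-3.e-04  0.e+00 -1.e+00] -> shift cm [0.01 0.05 0.82] then turn 0.1 F [-3.  -1.7 -1.6] open 3.8
```

View pics/push1.png

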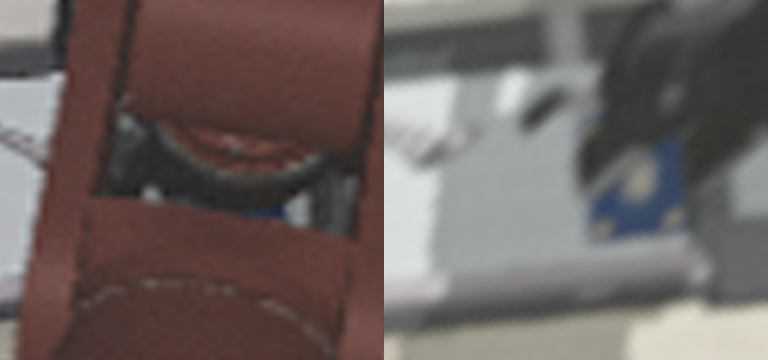

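Emit:
send_rows --rows '[[3.5,[0,0,0.4],0],[3.5,[0,0,0.3],0],[3.5,[0,0,0.2],0],[3.5,[0,0,0],0]]'

```text
t: 7.75
tool_pos: [0.5665, -0.0194, 0.019]
tool_rot: [-3.137, -0.167, 0.001]
contact_force: [-2.7, 0.3, 0.1]
opening: 0.0386
grip_force: 44.2
```

Emit:
send_rows --rows '[[3.5,[0,0,0.1],0],[3.5,[0,0,0],0],[3.5,[0,0,0],0]]'

```text
t: 8.12
tool_pos: [0.5668, -0.0194, 0.0186]
tool_rot: [-3.137, -0.167, 0.0]
contact_force: [-3.9, -0.2, 4.1]
opening: 0.0384
grip_force: 44.6
```

Emit:
send_rows --rows '[[4.2,[0,0,0],0],[4.6,[0,0,0],0],[5.2,[0,0,0],0],[5.4,[0,0,0],0],[5.4,[0,0,0],0],[5.4,[0,0,-0.5],0],[5.4,[0,0,-2],0],[5.4,[0,0,-4],0],[5.4,[0,0,-3],0]]'

```text
t: 9.25
tool_pos: [0.5678, -0.0197, 0.1168]
tool_rot: [3.136, 0.167, 0.005]
contact_force: [0.4, -0.5, 0.9]
opening: 0.0542
grip_force: 0.0
```

```bash
python3 - <<'E'
from h import *
d=[snap("top"),snap("scene")]; x,y=st(3,0); findb(d[1])
save("seat1",np.hstack([ortho(q,x-70,x+80,y-60,y+100,18,2.4) for q in d]))
go(429.3,64.4,100,-19.9)
E
```

```text
board [428.2  64.4] -22.0 [33.5 44.2]
board [439.3 338.1] -5.5 [34.8 46.7]
t 9.35 tcp [570.3 -20.1 119.8] yaw 6.1 tilt [ 0.0103 -0.0017 -0.9999] -> shift cm [-13.14  -9.91   1.82] then turn 26.0 F [0.2 0.2 0.8] open 5.39
```

View pics/seat1.png

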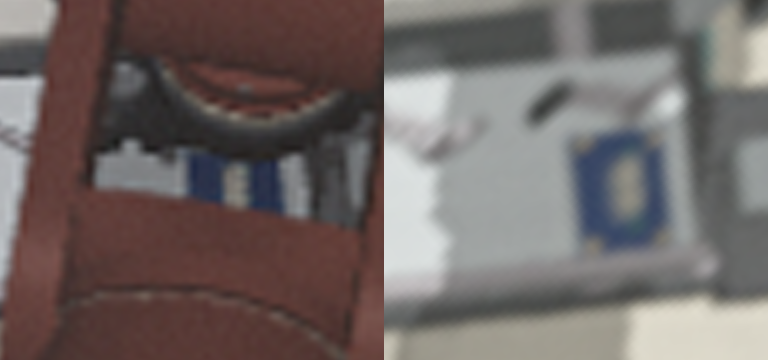

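Board one is flat behind the fence, with the nose pressed at its edge (right view, 620,195). Next is the middle board.

Emit:
send_rows --rows '[[6,[-3.3,-2.5,0.5],0],[6,[-3.3,-2.5,0.5],0],[6,[-3.3,-2.5,0.4],0],[6,[-3.2,-2.4,0.4],0],[6,[0,0,0],9],[6,[0,0,0],9],[6,[0,0,0],8.6],[6,[0,0,0],0],[6,[0,0,0],0]]'

```text
t: 10.48
tool_pos: [0.4259, 0.0649, 0.0953]
tool_rot: [3.092, -0.556, -0.0]
contact_force: [-0.0, 0.2, 0.7]
opening: 0.06
grip_force: 0.0
```

```bash
python3 - <<'E'
from h import *
findb(snap("scene"));go(429.2,64.2,2,-20.5)
E
```

```text
board [428.3  64.4] -22.0 [33.5 45. ]
board [439.3 338.1] -5.5 [34.8 46.7]
t 10.53 tcp [426.   64.9  95.3] yaw -20.4 tilt [-0.  0. -1.] -> shift cm [ 0.33 -0.05  9.33] then turn 0.1 F [-0.1  0.7 -0.4] open 5.97
```

Emit:
send_rows --rows '[[6,[0.3,0,2.5],0.3],[6,[0,0,3],0],[6,[0,0,2.2],0],[6,[0,0,1.1],0],[6,[0,0,0.4],0],[6,[0,0,0],0]]'

```text
t: 11.28
tool_pos: [0.4293, 0.0639, 0.0038]
tool_rot: [-3.09, 0.567, -0.001]
contact_force: [0.7, -0.3, -1.0]
opening: 0.0602
grip_force: 0.0
```

Emit:
send_rows --rows '[[3.5,[0,0,0],0],[3.5,[0,0,0],0],[3.5,[0,0,0],0],[3.5,[0,0,0],0],[3.5,[0,0,0],0],[3.5,[0,0,0],0]]' --newtons 40

```text
t: 12.02
tool_pos: [0.43, 0.0639, 0.0046]
tool_rot: [-3.09, 0.567, -0.003]
contact_force: [-1.4, 0.0, 6.1]
opening: 0.0382
grip_force: 40.6
```

Emit:
send_rows --rows '[[3.5,[0,0,-1],0],[3.5,[0,0,-2],0],[3.5,[0,0,-3],0],[3.5,[0,0,-1],0],[3.5,[0,0,0],-9],[3.5,[0,0,0],-9],[3.5,[0,0,0],-8.5],[3.5,[0,0,0],0],[3.5,[0,0,0],0]]'

```text
t: 13.15
tool_pos: [0.4285, 0.0639, 0.0729]
tool_rot: [-3.138, -0.153, 0.001]
contact_force: [1.0, 0.1, -0.1]
opening: 0.0383
grip_force: 40.2
```

```bash
python3 - <<'E'
from h import *
findb(snap("scene"));go(*st(2,-15),70,6)
E
```

```text
board [439.3 338.1] -5.5 [34.8 46.7]
t 13.2 tcp [428.6  63.9  73. ] yaw 5.6 tilt [-6.e-04 -0.e+00 -1.e+00] -> shift cm [10.93  1.72  0.29] then turn -0.4 F [-0.6  0.8 -0.8] open 3.81
```

Emit:
send_rows --rows '[[3.5,[2.5,0.4,0],-0.4],[3.5,[3,0.5,0],0],[3.5,[3,0.5,0.2],0],[3.5,[2,0.3,0.1],0],[3.5,[0.7,0.1,0],0],[3.5,[0,0,1.5],0],[3.5,[0,0,1.5],0],[3.5,[0,0,0.5],0],[3.5,[0,0,0],0],[3.5,[0,0,0],0]]'

```text
t: 14.45
tool_pos: [0.5423, 0.0577, 0.0357]
tool_rot: [3.137, 0.167, 0.001]
contact_force: [-0.2, -0.8, -0.4]
opening: 0.038
grip_force: 40.2
```

```bash
python3 - <<'E'
from h import *
go(*st(2,3.5),29,6)
E
```

```text
t 14.45 tcp [542.3  57.7  35.7] yaw 6.1 tilt [ 8.e-04 -0.e+00 -1.e+00] -> shift cm [ 1.52 -0.    0.68] then turn 0.1 F [-0.2 -0.8 -0.4] open 3.8
```

Emit:
send_rows --rows '[[3.5,[0,0,0.5],0],[3.5,[0,0,0.2],0],[3.5,[0.3,0,0],0],[3.5,[0.3,0,0],0],[3.5,[0.3,0,0],0],[3.5,[0.3,0,0],0],[3.5,[0.3,0,0],0],[3.5,[0,0,0],0],[3.5,[0,0,0],0]]'

```text
t: 15.58
tool_pos: [0.5568, 0.0593, 0.0282]
tool_rot: [-3.137, -0.167, 0.001]
contact_force: [-2.6, -2.0, -1.1]
opening: 0.0384
grip_force: 40.2
```

Emit:
send_rows --rows '[[3.5,[0,0,0.4],0],[3.5,[0,0,0.3],0],[3.5,[0,0,0.1],0],[3.5,[0,0,0],0]]'

```text
t: 16.08
tool_pos: [0.557, 0.0596, 0.0206]
tool_rot: [-3.137, -0.167, 0.0]
contact_force: [-4.1, 0.5, 3.5]
opening: 0.0384
grip_force: 40.7
```

Emit:
send_rows --rows '[[4.2,[0,0,0],0],[4.6,[0,0,0],0],[5.2,[0,0,0],0],[5.4,[0,0,0],0],[5.4,[0,0,0],0],[5.4,[0,0,-0.5],0],[5.4,[0,0,-2],0],[5.4,[0,0,-4],0],[5.4,[0,0,-3],0]]'

```text
t: 17.2
tool_pos: [0.558, 0.0593, 0.1188]
tool_rot: [3.137, 0.167, 0.005]
contact_force: [-0.0, 0.2, 0.1]
opening: 0.0538
grip_force: 0.0
```

```bash
python3 - <<'E'
from h import *
findb(snap("scene"));go(439.4,338.4,100,-5.7)
E
```

```text
board [439.3 338.1] -5.5 [34.8 46.7]
t 17.25 tcp [560.7  59.3 123.5] yaw 6.1 tilt [ 1.060e-02 -3.000e-04 -9.999e-01] -> shift cm [ -9.12 -29.05   2.21] then turn 11.8 F [2.3 0.6 3.3] open 5.4
```

Emit:
send_rows --rows '[[6,[-1.3,-4.2,0.3],0],[6,[-1.3,-4.2,0.3],0],[6,[-1.3,-4.2,0.3],0],[6,[-1.3,-4.2,0.3],0],[6,[-1.3,-4.2,0.3],0],[6,[-1.3,-4.1,0.3],0],[6,[-1.3,-4,0.3],0],[6,[0,0,0],6],[6,[0,0,0],5.8],[6,[0,0,0],0]]'

```text
t: 18.5
tool_pos: [0.4359, 0.3394, 0.0955]
tool_rot: [-3.137, 0.154, -0.002]
contact_force: [-0.2, 0.3, -0.1]
opening: 0.0603
grip_force: 0.0
```

```bash
python3 - <<'E'
from h import *
d=[snap("top"),snap("scene")]
for q in d: findb(q)
go(439.4,338.4,3,-5.7)
# seated boards
x,y=st(2,0,-20); save("seat2",np.hstack([ortho(q,x-60,x+60,y-90,y+70,18,2.4) for q in d]))
for q in d:
    f=q["frame"].astype(int); w=unproj(q,np.stack(np.meshgrid(np.arange(640.),np.arange(400.)),-1),.019)*1000
    r,g,b=f[...,0],f[...,1],f[...,2]
    m=((b>1.35*r+4)&(b>1.2*g)&(w[...,0]>510)&(w[...,0]<610)&(abs(w[...,1])<200)).astype(np.uint8)
    m=cv2.morphologyEx(m,cv2.MORPH_CLOSE,np.ones((7,7))); n,l,s,c=cv2.connectedComponentsWithStats(m)
    for i in range(1,n):
        if s[i,4]>60: print(cv2.minAreaRect(w[l==i][:,:2].astype(np.float32)))
print(st(3,0),st(2,0))
E
```

```text
board [439.4 338.9] -5.1 [33.1 46.6]
t 18.6 tcp [435.9 339.1  95.1] yaw -5.6 tilt [ 1.e-03  6.e-04 -1.e+00] -> shift cm [0.34 0.04 9.21] then turn 0.1 F [ 0.1 -0.5 -0.6] open 5.99
((563.97509765625, -19.159000396728516), (48.96322250366211, 36.78096008300781), 0.12069886177778244)
((555.1380004882812, 60.020511627197266), (48.97471618652344, 36.766849517822266), 0.5313131213188171)
(np.float64(562.3622770614123), np.float64(-20.561751629461867)) (np.float64(554.0), np.float64(59.0))
```

View pics/seat2.png

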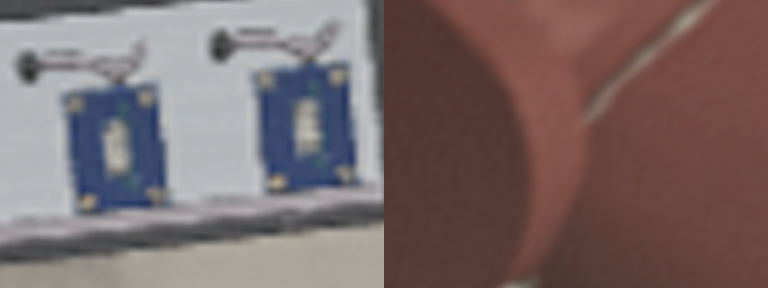

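Both boards sit square against the fence, with the noses touching at (118,80) and (312,60). On to the third board.

Emit:
send_rows --rows '[[6,[0.35,0,2.5],0],[6,[0,0,3],0],[6,[0,0,2.2],0],[6,[0,0,1.1],0],[6,[0,0,0.4],0],[6,[0,0,0],0]]'

```text
t: 19.35
tool_pos: [0.4396, 0.3389, 0.0029]
tool_rot: [-3.137, 0.156, -0.001]
contact_force: [0.4, 0.8, -0.2]
opening: 0.0598
grip_force: 0.0
```

Emit:
send_rows --rows '[[3.5,[0,0,0],0],[3.5,[0,0,0],0],[3.5,[0,0,0],0],[3.5,[0,0,0],0],[3.5,[0,0,0],0],[3.5,[0,0,0],0]]' --newtons 40

```text
t: 20.1
tool_pos: [0.4401, 0.3393, 0.0037]
tool_rot: [-3.136, 0.156, -0.003]
contact_force: [0.0, 0.3, 6.1]
opening: 0.0384
grip_force: 40.8
```

Emit:
send_rows --rows '[[3.5,[0,0,-1],0],[3.5,[0,0,-2],0],[3.5,[0,0,-3],0],[3.5,[0,0,-1],0],[3.5,[0,0,0],-6],[3.5,[0,0,0],-5.8],[3.5,[0,0,0],0],[3.5,[0,0,0],0]]'

```text
t: 21.1
tool_pos: [0.4389, 0.3385, 0.0722]
tool_rot: [3.137, 0.165, -0.001]
contact_force: [0.6, 0.3, 0.4]
opening: 0.0383
grip_force: 40.2
```

```bash
python3 - <<'E'
from h import *
findb(snap("scene"));go(*st(1,-16),73,6)
E
```

```text
board [465.3 305.6] -44.5 [29.3 48.8]
t 21.15 tcp [439.  338.6  72.2] yaw 6.0 tilt [-3.e-04 -1.e-04 -1.e+00] -> shift cm [ 6.91 21.01 -0.08] then turn 0.0 F [-1.1  0.9  0.5] open 3.84
```

Emit:
send_rows --rows '[[3.5,[0.7,2,0],0],[3.5,[1.2,3.5,0],0],[3.5,[1.2,4,0],0],[3.5,[1.2,4,0],0],[3.5,[1.2,4,0],0],[3.5,[0.9,2.5,0],0],[3.5,[0.5,1,0],0],[3.5,[0,0,0],0],[3.5,[0,0,0],0]]'

```text
t: 22.28
tool_pos: [0.5295, 0.138, 0.0721]
tool_rot: [-3.137, -0.168, 0.001]
contact_force: [-0.2, 0.2, -0.1]
opening: 0.0386
grip_force: 40.3
```

```bash
python3 - <<'E'
from h import *
go(*st(1,-13),29,6); go(*st(1,3),29,6)
E
```

```text
t 22.27 tcp [529.5 138.   72.1] yaw 6.1 tilt [-6.e-04  3.e-04 -1.e+00] -> shift cm [0.31 0.11 4.31] then turn 0.1 F [-0.2  0.2 -0.1] open 3.86
t 22.27 tcp [529.5 138.   72.1] yaw 6.1 tilt [-6.e-04  3.e-04 -1.e+00] -> shift cm [1.91 0.12 4.31] then turn 0.1 F [-0.2  0.2 -0.1] open 3.86
```

Emit:
send_rows --rows '[[3.5,[0.3,0.15,1.5],0],[3.5,[0,0,1.7],0],[3.5,[0,0,0.8],0],[3.5,[0,0,0.3],0],[3.5,[0.3,0,0],0],[3.5,[0.3,0,0],0],[3.5,[0.3,0,0],0],[3.5,[0.3,0,0],0],[3.5,[0.35,0,0],0],[3.5,[0,0,0],0]]'

```text
t: 23.52
tool_pos: [0.5487, 0.1376, 0.0293]
tool_rot: [3.137, 0.167, -0.0]
contact_force: [-2.0, -2.0, -0.7]
opening: 0.0381
grip_force: 40.3
```

Emit:
send_rows --rows '[[3.5,[0,0,0],0],[3.5,[0,0,0.4],0],[3.5,[0,0,0.3],0],[3.5,[0,0,0.1],0],[3.5,[0,0,0],0]]'

```text
t: 24.15
tool_pos: [0.5484, 0.1378, 0.0211]
tool_rot: [-3.137, -0.167, 0.0]
contact_force: [-2.0, 0.7, 0.8]
opening: 0.0383
grip_force: 40.3
```

Emit:
send_rows --rows '[[3.5,[0,0,0.1],0],[3.5,[0,0,0],0],[3.5,[0,0,0],0]]'

```text
t: 24.52
tool_pos: [0.5486, 0.1377, 0.0204]
tool_rot: [-3.137, -0.167, -0.0]
contact_force: [-2.3, 0.7, 0.4]
opening: 0.0382
grip_force: 40.4
```

Emit:
send_rows --rows '[[3.5,[0,0,0.15],0],[3.5,[0,0,0],0],[3.5,[0,0,0],0]]'

```text
t: 24.9
tool_pos: [0.5488, 0.1377, 0.0197]
tool_rot: [-3.137, -0.167, -0.0]
contact_force: [-3.6, -0.3, 5.9]
opening: 0.0385
grip_force: 40.9
```

Emit:
send_rows --rows '[[4.2,[0,0,0],0],[4.6,[0,0,0],0],[5.2,[0,0,0],0],[5.4,[0,0,0],0],[5.4,[0,0,0],0],[5.4,[0,0,-0.5],0],[5.4,[0,0,-2],0],[5.4,[0,0,-4],0],[5.4,[0,0,-4],0],[5.4,[0,0,-2],0]]'

```text
t: 26.15
tool_pos: [0.5503, 0.1379, 0.1483]
tool_rot: [-3.137, -0.167, -0.009]
contact_force: [0.1, 0.6, -0.3]
opening: 0.054
grip_force: 0.0
```

```bash
python3 - <<'E'
from h import *
print(ctrl.get_obs()["q"].round(2) if hasattr(ctrl.get_obs()["q"],"round") else ctrl.get_obs()["q"])
go(*st(2,0,-257),140,96);go(*st(2,0,-257),140,-84)
E
```

```text
[ 0.11 -0.02  1.83 -0.    1.33  1.58]
t 26.15 tcp [550.3 137.9 148.3] yaw 6.1 tilt [ 6.e-03  7.e-04 -1.e+00] -> shift cm [-0.52 33.58  0.82] then turn -89.9 F [ 0.1  0.6 -0.3] open 5.4
t 26.15 tcp [550.3 137.9 148.3] yaw 6.1 tilt [ 6.e-03  7.e-04 -1.e+00] -> shift cm [-0.52 33.58  0.82] then turn 90.1 F [ 0.1  0.6 -0.3] open 5.4
```

Emit:
send_rows --rows '[[5.4,[-0.05,4.2,0],0],[5.4,[-0.05,4.2,0],0],[5.4,[-0.05,4.2,0],0],[5.4,[-0.05,4.2,0],0],[5.4,[-0.05,4.2,0],0],[5.4,[-0.05,4.2,0],0],[5.4,[-0.1,4.2,0],0],[5.4,[-0.1,4.2,0],0]]'

```text
t: 27.15
tool_pos: [0.579, -0.1982, 0.1438]
tool_rot: [-3.137, -0.167, 0.001]
contact_force: [1.4, -0.4, 0.4]
opening: 0.054
grip_force: 0.0
```

Emit:
send_rows --rows '[[5,[0,0,0],-10],[5,[0,0,0],-10],[5,[0,0,0],-10],[5,[0,0,0],-10],[5,[0,0,0],-10],[5,[0,0,0],-10],[5,[0,0,0],-10],[5,[0,0,0],-10],[5,[0,0,0],-10],[5,[0,0,0],0]]'

```text
t: 28.4
tool_pos: [0.579, -0.1969, 0.1437]
tool_rot: [-2.102, -2.334, 0.0]
contact_force: [-0.0, 0.3, 0.2]
opening: 0.0499
grip_force: 0.0
```

```bash
python3 - <<'E'
from h import *
go(*st(2,-1,-257),40,96)
d=[snap("top"),snap("scene")]
for q in d:
    f=q["frame"].astype(int); w=unproj(q,np.stack(np.meshgrid(np.arange(640.),np.arange(400.)),-1),.019)*1000
    r,g,b=f[...,0],f[...,1],f[...,2]
    m=((b>1.35*r+4)&(b>1.2*g)&(w[...,0]>505)&(w[...,0]<610)&(abs(w[...,1])<200)).astype(np.uint8)
    m=cv2.morphologyEx(m,cv2.MORPH_CLOSE,np.ones((7,7))); n,l,s,c=cv2.connectedComponentsWithStats(m)
    for i in range(1,n):
        if s[i,4]>60: print(cv2.minAreaRect(w[l==i][:,:2].astype(np.float32)))
a=ortho(d[0],490,650,-70,190,18,2.4); b=ortho(d[1],530,650,-290,-100,55,2.4); b=cv2.copyMakeBorder(b,0,0,0,a.shape[1]-b.shape[1],0)
save("all3",np.vstack([a,b])[:600]) 
E
```

```text
t 28.4 tcp [ 579.  -196.9  143.7] yaw 96.0 tilt [-6.e-04  3.e-04 -1.e+00] -> shift cm [1.000e-02 9.000e-02 1.037e+01] then turn -0.0 F [-0.   0.3  0.2] open 4.99
((563.9747924804688, -19.159870147705078), (48.96396255493164, 36.78046417236328), 0.11579843610525131)
((555.1380004882812, 60.020511627197266), (48.97471618652344, 36.766849517822266), 0.5313131213188171)
((546.050537109375, 138.2963409423828), (49.74215316772461, 37.844329833984375), 5.912097454071045)
((563.26025390625, -18.195701599121094), (44.10115051269531, 32.420997619628906), 6.260192394256592)
((553.3898315429688, 61.02732849121094), (45.17042541503906, 33.406307220458984), 7.429310321807861)
((546.0466918945312, 138.51023864746094), (45.910072326660156, 34.149967193603516), 8.568939208984375)
```

View pics/all3.png

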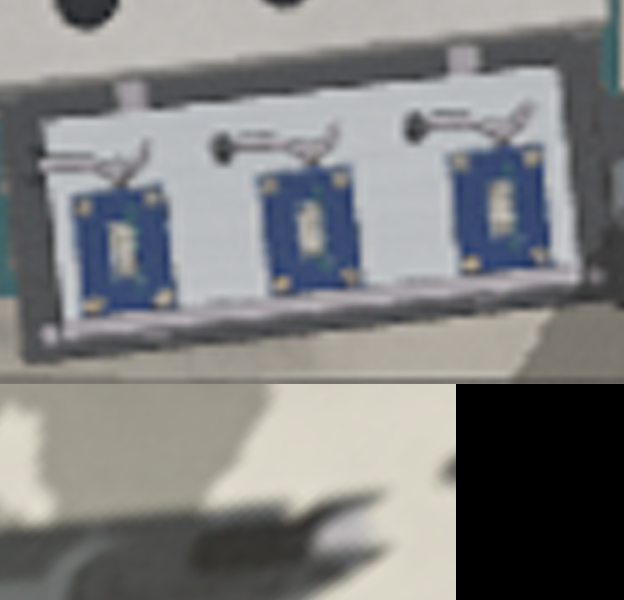

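All three boards are seated square against the fence, noses at (122,183), (313,165) and (502,145). Now I'll grip the handle.

Emit:
send_rows --rows '[[5,[0,0.1,2.5],0],[5,[0,0,3],0],[5,[0,0,2.5],0],[5,[0,0,1.6],0],[5,[0,0,0.7],0],[5,[0,0,0],0],[5,[0,0,0],0]]'

```text
t: 29.38
tool_pos: [0.5811, -0.1973, 0.042]
tool_rot: [2.099, 2.335, 0.001]
contact_force: [0.5, 0.1, -0.6]
opening: 0.0501
grip_force: 0.0
```

Emit:
send_rows --rows '[[1.5,[0,0,0],0],[1.5,[0,0,0],0],[1.5,[0,0,0],0],[1.5,[0,0,0],0],[1.5,[0,0,0],0],[1.5,[0,0,0],0],[1.5,[0,0,0],0],[1.5,[0,0,0],0]]' --newtons 25

```text
t: 30.38
tool_pos: [0.5827, -0.1968, 0.0421]
tool_rot: [2.097, 2.333, 0.006]
contact_force: [7.1, 1.7, -1.9]
opening: 0.0169
grip_force: 24.9
```

Emit:
send_rows --rows '[[1.5,[0,0.2,0],0],[1.5,[0,0,0],0],[1.5,[0,0,0],0]]'

```text
t: 30.75
tool_pos: [0.583, -0.1967, 0.0416]
tool_rot: [2.099, 2.335, 0.001]
contact_force: [1.6, 1.8, 3.9]
opening: 0.0167
grip_force: 25.2
```

Emit:
send_rows --rows '[[1.5,[-0.07,0,-0.8],0],[1.5,[-0.21,0,-0.77],0],[1.5,[-0.34,0,-0.73],0],[1.5,[-0.46,0,-0.66],0],[1.5,[-0.56,0,-0.56],0],[1.5,[0,0,0],0]]'

```text
t: 31.5
tool_pos: [0.5845, -0.2124, 0.0755]
tool_rot: [2.1, 2.336, 0.004]
contact_force: [6.4, 2.3, -1.8]
opening: 0.0167
grip_force: 24.7
```

Emit:
send_rows --rows '[[1.5,[-0.66,0,-0.46],0],[1.5,[-0.73,0,-0.34],0],[1.5,[-0.77,0,-0.21],0],[1.5,[-0.8,0,-0.07],0],[1.5,[-0.2,0,0],0],[1.5,[0,0,0],0],[1.5,[0,0,0],0]]'

```text
t: 32.38
tool_pos: [0.5879, -0.2429, 0.087]
tool_rot: [-2.099, -2.335, -0.005]
contact_force: [3.1, 4.3, 2.5]
opening: 0.0166
grip_force: 24.4
```

```bash
python3 - <<'E'
from h import *
go(588.1,-242.1,88,96)
d=snap("scene"); u,v=proj(d,np.array([.588,-.242,.09])).astype(int); print(u,v)
save("up",d["frame"][v-60:v+60,u-80:u+80],5)
E
```

```text
t 32.38 tcp [ 587.9 -242.9   87. ] yaw 96.1 tilt [ 0.001  0.003 -1.   ] -> shift cm [ 0.08  0.03 -0.1 ] then turn 0.1 F [3.1 4.3 2.5] open 1.66
349 138
```

View pics/up.png

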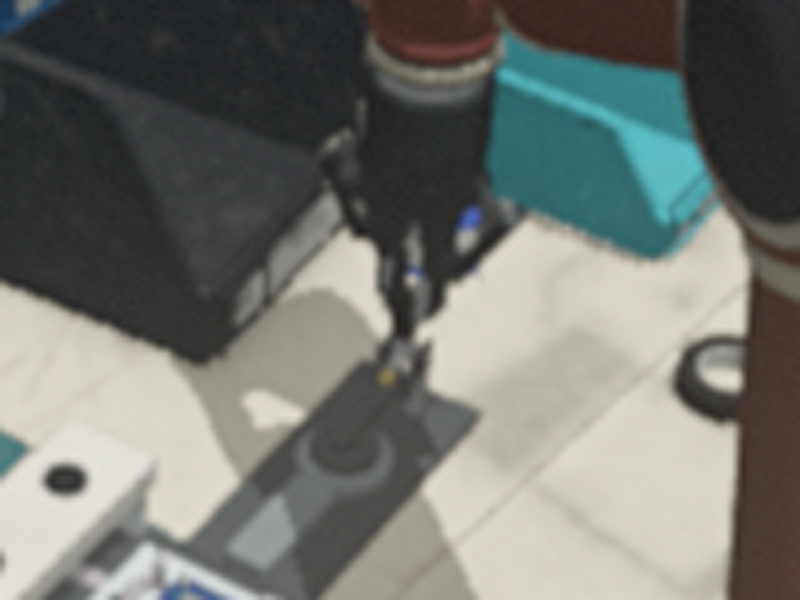

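The handle looks upright in the jaws (405,320). I'll push outward a little to confirm it's against the stop.

Emit:
send_rows --rows '[[1.5,[-0.3,0,0],0],[1.5,[0,0,0],0],[1.5,[0,0,0],0]]'

```text
t: 32.8
tool_pos: [0.5883, -0.2462, 0.0871]
tool_rot: [-2.1, -2.336, -0.005]
contact_force: [3.0, 4.0, 1.6]
opening: 0.0164
grip_force: 24.5
```

Emit:
send_rows --rows '[[1.5,[-0.3,0,0],0],[1.5,[0,0,0],0],[1.5,[0,0,0],0]]'

```text
t: 33.17
tool_pos: [0.5885, -0.2495, 0.0871]
tool_rot: [-2.1, -2.336, -0.003]
contact_force: [3.4, 3.8, 2.4]
opening: 0.0158
grip_force: 24.6
```

Emit:
send_rows --rows '[[1,[0,0,0],0],[1,[0,0,0],0],[1,[0,0,0],0],[1,[-0.3,0,0],0],[1,[0,0,0],0],[1,[0,0,0],0]]' --newtons 60

```text
t: 33.92
tool_pos: [0.5886, -0.2504, 0.0872]
tool_rot: [-2.097, -2.333, -0.008]
contact_force: [3.0, 9.1, 5.7]
opening: 0.0139
grip_force: 58.0
```

```bash
python3 - <<'E'
from h import *
o=[]
for n in("scene","top"):
    d=snap(n); u,v=proj(d,np.array([.588,-.24,.085])).astype(int)
    im=cv2.resize(d["frame"][v-25:v+25,u-20:u+20],None,fx=10,fy=10,interpolation=cv2.INTER_CUBIC)
    for z,c in((55,(255,0,0)),(101,(0,255,0))):
        p=(proj(d,np.array([.588,-.242,z/1000]))-[u-20,v-25]+.5)*10; cv2.circle(im,tuple(int(t) for t in p),4,c,-1)
    o.append(im)
    w=world(d)[v-25:v+25,u-20:u+20]
cv2.imwrite("pics/up2.png",np.hstack(o)[...,::-1])
E
```

```text
(no output)
```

View pics/up2.png

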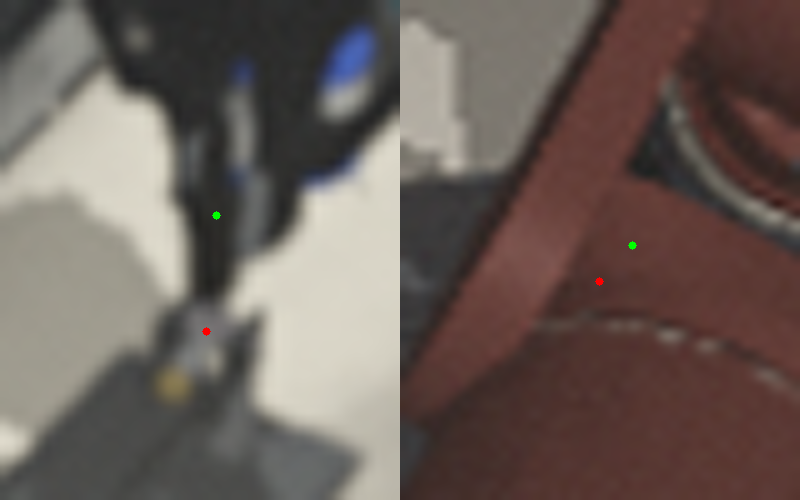

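Emit:
send_rows --rows '[[3,[0,0,0],0],[3,[0,0,0],0],[3,[0,0,0],0],[3,[0.4,0,0],0],[3,[0.4,0,0],0],[3,[0,0,0],0],[3,[0,0,0],0]]'

```text
t: 34.9
tool_pos: [0.5875, -0.2453, 0.0868]
tool_rot: [2.1, 2.337, -0.0]
contact_force: [-0.8, -0.6, 0.1]
opening: 0.0299
grip_force: 0.0
```

Emit:
send_rows --rows '[[1,[0,0,0],0],[1,[0,0,0],0],[1,[0,0,0],0],[1,[0,0,0],0],[1,[0,0,0],0],[1,[0,0,0],0]]' --newtons 40

```text
t: 35.65
tool_pos: [0.5881, -0.2454, 0.0872]
tool_rot: [2.099, 2.335, 0.002]
contact_force: [4.8, 0.7, -0.9]
opening: 0.0166
grip_force: 39.4
```

Emit:
send_rows --rows '[[1,[-0.3,0,0],0],[1,[-0.2,0,0],0],[1,[0,0,0],0],[1,[0,0,0],0]]'

```text
t: 36.15
tool_pos: [0.5883, -0.2462, 0.087]
tool_rot: [-2.096, -2.332, -0.009]
contact_force: [1.8, 12.7, 4.8]
opening: 0.0167
grip_force: 40.0
```

The handle is latched upright: it stood free when released and resists firmly at the stop. Now I'll crank.

Emit:
send_rows --rows '[[1,[0.4,0,0],0],[1,[0,0,0],0],[1,[0.15,1.45,0],0],[1,[0.45,1.39,0],0],[1,[0.73,1.27,0],0],[1,[0.98,1.09,0],0],[1,[0,0,0],0]]'

```text
t: 37.02
tool_pos: [0.6374, -0.2172, 0.087]
tool_rot: [-2.098, -2.337, 0.0]
contact_force: [-1.1, 2.9, 5.6]
opening: 0.017
grip_force: 40.1
```

```bash
python3 - <<'E'
from h import *
go(588.1,-245.4,87,96)
a=np.load("/tmp/top0.npz")
E
```

```text
t 37.02 tcp [ 637.4 -217.2   87. ] yaw 96.1 tilt [-8.e-04  6.e-04 -1.e+00] -> shift cm [-2.28 -5.21  0.01] then turn 0.1 F [-1.1  2.9  5.6] open 1.7
```

Emit:
send_rows --rows '[[1,[1.18,0.86,0],0],[1,[1.34,0.6,0],0],[1,[1.43,0.3,0],0],[1,[1.46,0,0],0],[1,[1.43,-0.3,0],0],[1,[1.34,-0.6,0],0],[1,[1.18,-0.86,0],0],[1,[0.98,-1.09,0],0],[1,[0.73,-1.27,0],0],[1,[0,0,0],0]]'

```text
t: 38.28
tool_pos: [0.5995, -0.1088, 0.087]
tool_rot: [-2.097, -2.334, 0.0]
contact_force: [-0.3, 3.5, 6.8]
opening: 0.0168
grip_force: 40.2
```

```bash
python3 - <<'E'
from h import *
go(588.1,-245.4,87,96)
E
```

```text
t 38.27 tcp [ 599.5 -108.8   87. ] yaw 96.1 tilt [-0.0029  0.0023 -1.    ] -> shift cm [-13.46  -2.59  -0.03] then turn 0.1 F [-0.3  3.5  6.8] open 1.68
```

Emit:
send_rows --rows '[[1,[0.45,-1.39,0],0],[1,[0.15,-1.45,0],0],[1,[-0.15,-1.45,0],0],[1,[-0.45,-1.39,0],0],[1,[-0.73,-1.27,0],0],[1,[-0.98,-1.09,0],0],[1,[-1.18,-0.86,0],0],[1,[-1.34,-0.6,0],0],[1,[-1.43,-0.3,0],0],[1,[0,0,0],0]]'

```text
t: 39.52
tool_pos: [0.5105, -0.179, 0.087]
tool_rot: [2.1, 2.334, -0.001]
contact_force: [4.6, -0.9, 4.4]
opening: 0.0168
grip_force: 39.9
```

```bash
python3 - <<'E'
from h import *
go(588.1,-245.4,87,96)
E
```

```text
t 39.52 tcp [ 510.5 -179.    87. ] yaw 96.0 tilt [ 0.0013 -0.0017 -1.    ] -> shift cm [-7.41  7.02  0.02] then turn 0.0 F [ 4.6 -0.9  4.4] open 1.68
```

Emit:
send_rows --rows '[[1,[-1.46,0,0],0],[1,[-1.43,0.3,0],0],[1,[-1.34,0.6,0],0],[1,[-1.18,0.86,0],0],[1,[-0.98,1.09,0],0],[1,[-0.73,1.27,0],0],[1,[-0.45,1.39,0],0],[1,[-0.15,1.45,0],0],[1,[0.15,1.45,0],0],[1,[0,0,0],0]]'

```text
t: 40.78
tool_pos: [0.6017, -0.2429, 0.0869]
tool_rot: [-2.097, -2.335, -0.0]
contact_force: [-0.1, 4.6, 8.8]
opening: 0.0163
grip_force: 40.5
```

```bash
python3 - <<'E'
from h import *
go(588.1,-245.4,87,96)
d=snap("top"); f=d["frame"].astype(int); w=unproj(d,np.stack(np.meshgrid(np.arange(640.),np.arange(400.)),-1),.019)*1000
r,g,b=f[...,0],f[...,1],f[...,2]
m=((b>1.35*r+4)&(b>1.2*g)&(w[...,0]>505)&(w[...,0]<660)&(abs(w[...,1])<200)).astype(np.uint8)
m=cv2.morphologyEx(m,cv2.MORPH_CLOSE,np.ones((7,7))); n,l,s,c=cv2.connectedComponentsWithStats(m)
for i in range(1,n):
    if s[i,4]>60: print(cv2.minAreaRect(w[l==i][:,:2].astype(np.float32)))
E
```

```text
t 40.77 tcp [ 601.7 -242.9   86.9] yaw 96.1 tilt [-0.0025  0.0024 -1.    ] -> shift cm [-0.11 -1.38 -0.  ] then turn 0.1 F [-0.1  4.6  8.8] open 1.63
((608.8294677734375, -13.593564987182617), (46.558658599853516, 37.01301956176758), 0.11624298244714737)
((600.2736206054688, 65.25115966796875), (45.183380126953125, 37.40763473510742), 8.51815414428711)
((591.3154907226562, 143.6189422607422), (45.789344787597656, 37.24482727050781), 7.038270950317383)
```

Emit:
send_rows --rows '[[1,[0.45,1.39,0],0],[1,[0.73,1.27,0],0],[1,[0.98,1.09,0],0],[1,[1.18,0.86,0],0],[1,[1.34,0.6,0],0],[1,[1.43,0.3,0],0],[1,[1.46,0,0],0],[1,[1.43,-0.3,0],0],[1,[1.34,-0.6,0],0],[1,[0,0,0],0]]'

```text
t: 42.08
tool_pos: [0.6364, -0.1339, 0.087]
tool_rot: [-2.098, -2.336, -0.003]
contact_force: [1.6, 4.5, 6.1]
opening: 0.0171
grip_force: 40.5
```

Emit:
send_rows --rows '[[1,[1.18,-0.86,0],0],[1,[0.98,-1.09,0],0],[1,[0.73,-1.27,0],0],[1,[0.45,-1.39,0],0],[1,[0.15,-1.45,0],0],[1,[-0.15,-1.45,0],0],[1,[-0.45,-1.39,0],0],[1,[-0.73,-1.27,0],0],[1,[-0.98,-1.09,0],0],[1,[0,0,0],0]]'

```text
t: 43.32
tool_pos: [0.5223, -0.1369, 0.087]
tool_rot: [-2.1, -2.335, 0.003]
contact_force: [0.8, -2.7, 6.6]
opening: 0.017
grip_force: 40.3
```

Emit:
send_rows --rows '[[1,[-1.18,-0.86,0],0],[1,[-1.34,-0.6,0],0],[1,[-1.43,-0.3,0],0],[1,[-1.46,0,0],0],[1,[-1.43,0.3,0],0],[1,[-1.34,0.6,0],0],[1,[-1.18,0.86,0],0],[1,[-0.98,1.09,0],0],[1,[-0.73,1.27,0],0],[1,[0,0,0],0]]'

```text
t: 44.58
tool_pos: [0.5592, -0.2427, 0.087]
tool_rot: [-2.099, -2.335, -0.003]
contact_force: [1.8, 3.0, 6.7]
opening: 0.0168
grip_force: 40.3
```

```bash
python3 - <<'E'
from h import *
go(588.1,-245.4,87,96)
E
```

```text
t 44.58 tcp [ 559.2 -242.7   87. ] yaw 96.1 tilt [-4.0e-04  2.8e-03 -1.0e+00] -> shift cm [-0.58  2.84 -0.01] then turn 0.1 F [1.8 3.  6.7] open 1.68
```

Emit:
send_rows --rows '[[1,[-0.45,1.39,0],0],[1,[-0.15,1.45,0],0],[1,[0,0,0],0],[1,[0,0,0],0]]'

```text
t: 45.08
tool_pos: [0.5874, -0.2456, 0.087]
tool_rot: [-2.098, -2.335, -0.001]
contact_force: [1.4, 2.7, 7.7]
opening: 0.0169
grip_force: 40.5
```

Emit:
send_rows --rows '[[1,[0,0.3,0],0],[1,[0,0,0],0],[1,[0,0,0],0]]'

```text
t: 45.45
tool_pos: [0.5887, -0.2455, 0.0869]
tool_rot: [-2.096, -2.333, 0.003]
contact_force: [-3.8, 2.5, 9.7]
opening: 0.0167
grip_force: 40.7
```

```bash
python3 - <<'E'
from h import *
go(588.1,-245.4,87,96)
E
```

```text
t 45.45 tcp [ 588.7 -245.5   86.9] yaw 96.1 tilt [-0.0055  0.0022 -1.    ] -> shift cm [ 0.02 -0.06 -0.01] then turn 0.1 F [-3.8  2.5  9.7] open 1.67
```

Emit:
send_rows --rows '[[1,[0,0.3,0],0],[1,[0,0,0],0],[1,[0,0,0],0]]'

```text
t: 45.82
tool_pos: [0.5892, -0.2455, 0.0868]
tool_rot: [-2.093, -2.329, 0.01]
contact_force: [-12.5, 1.5, 15.4]
opening: 0.0165
grip_force: 41.4
```

Emit:
send_rows --rows '[[1,[0,-0.4,0],0],[1,[0,0,0],0],[1,[0,0,0],0],[1,[0,0,0],0]]' --newtons 50

```text
t: 46.32
tool_pos: [0.5882, -0.2456, 0.087]
tool_rot: [-2.097, -2.333, 0.002]
contact_force: [-3.0, 1.4, 9.0]
opening: 0.0165
grip_force: 48.7
```

Emit:
send_rows --rows '[[1,[0.5,0,0.04],0],[1,[0.3,0,0.03],0],[1,[0.4,0,0.1],0],[1,[0.37,0,0.11],0],[1,[0.73,0,0.34],0],[1,[0.66,0,0.46],0],[1,[0,0,0],0]]'

```text
t: 47.2
tool_pos: [0.5857, -0.2179, 0.0777]
tool_rot: [2.099, 2.337, -0.005]
contact_force: [-3.6, -1.3, 13.0]
opening: 0.0164
grip_force: 53.3
```

Emit:
send_rows --rows '[[1,[0.56,0,0.5],0],[1,[0.46,0,0.6],0],[1,[0.34,0,0.7],0],[1,[0,0,0],0]]'

```text
t: 47.7
tool_pos: [0.5837, -0.2022, 0.0581]
tool_rot: [-2.097, -2.334, 0.002]
contact_force: [-2.7, 4.7, 11.5]
opening: 0.0165
grip_force: 54.0
```

Emit:
send_rows --rows '[[1,[0.21,0,0.77],0],[1,[0.07,0,0.8],0],[1,[0,0,0],0],[1,[0,0,0],0]]'

```text
t: 48.2
tool_pos: [0.5831, -0.1986, 0.0413]
tool_rot: [-2.096, -2.333, -0.0]
contact_force: [0.2, 5.8, 6.8]
opening: 0.0166
grip_force: 53.5
```

Emit:
send_rows --rows '[[2.5,[0,0,0],0],[4,[0,0,0],0],[5,[0,0,0],0],[5,[0,0,0],0],[5,[0,0,-1],0],[5,[0,0,-3],0],[5,[0,0,-5],0],[5,[0,0,-5],0],[5,[0,0,-3],0]]'

```text
t: 49.32
tool_pos: [0.5858, -0.201, 0.2171]
tool_rot: [2.097, 2.333, 0.002]
contact_force: [-0.7, -1.0, -0.3]
opening: 0.0502
grip_force: 0.0
```

Emit:
send_rows --rows '[[5,[-4,0,0],0],[5,[-5,0,0],0],[5,[-5,0,0],0],[5,[-5,0,0],0],[5,[-5,0,0],0],[5,[0,0,0],0]]'

```text
t: 50.08
tool_pos: [0.6094, -0.4425, 0.2123]
tool_rot: [2.104, 2.332, -0.001]
contact_force: [-0.2, 0.3, -0.6]
opening: 0.0501
grip_force: 0.0
```

```bash
python3 - <<'E'
from h import *
import pickle
d=[snap("top"),snap("scene")]; D=pickle.load(open("/tmp/D0.pkl","rb"))
print(ctrl.get_obs()["t"])
A=ortho(d[0],500,720,-290,200,19,1.6)
def patch(q): u,v=proj(q,np.array([.584,-.21,.055])).astype(int); return cv2.resize(q["frame"][v-20:v+20,u-26:u+26],None,fx=5,fy=5,interpolation=cv2.INTER_CUBIC)
B=np.hstack([patch(d[0]),patch(d[1]),patch(D[1])])
B=B[:,:A.shape[1]]; B=cv2.copyMakeBorder(B,0,0,0,max(0,A.shape[1]-B.shape[1]),0)
save("final",np.vstack([A,B]))
E
```

```text
50.175
```

View pics/final.png

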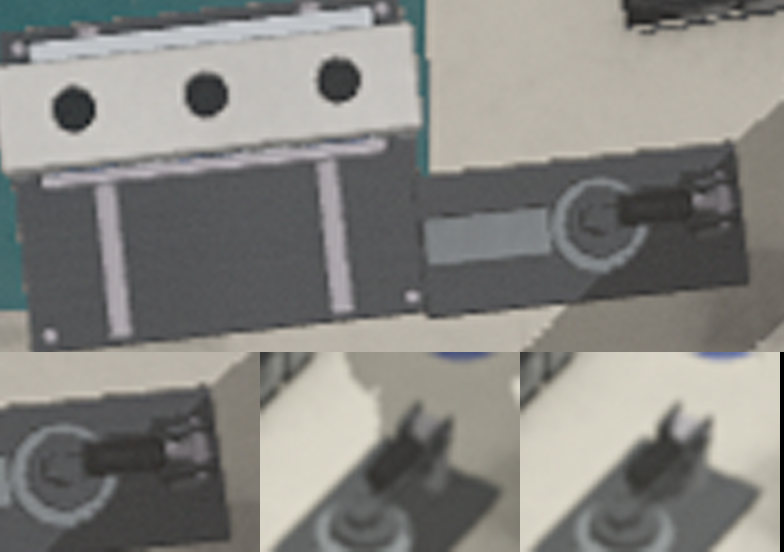

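The shuttle is fully under the hood and the handle looks flat at (655,205), matching the starting patch. I'll check that numerically before handing in.

```bash
python3 - <<'E'
from h import *
import pickle
D=pickle.load(open("/tmp/D0.pkl","rb"))
for n,a in zip(("top","scene"),D):
    b=snap(n); u,v=proj(a,np.array([.583,-.205,.055])).astype(int)
    f=lambda q:cv2.resize(cv2.cvtColor(q["frame"],cv2.COLOR_RGB2GRAY)[v-25:v+25,u-25:u+25],None,fx=5,fy=5,interpolation=cv2.INTER_CUBIC)
    A,B=f(a),f(b); r=cv2.matchTemplate(B,A[80:170,80:170],cv2.TM_CCOEFF_NORMED); _,m,_,p=cv2.minMaxLoc(r); print(n,m,(np.array(p)-80)/5)
    for q in(a,b): print(np.nanmedian(world(q)[v-2:v+3,u-2:u+3,2]))
E
```

```text
top 0.9006754755973816 [0. 0.]
0.05992159412038234
0.06133691840978006
scene 0.9568510055541992 [ 0.2 -0.4]
0.06331515045164027
0.06268171560583413
```

```bash
python3 -c "
from station import ctrl
print(ctrl.finish_job())"
```

```text
the job is handed in; nothing more can be done
None
```

The job is handed in: all three blue boards are clamped square against the fence, the shuttle is cranked to its stop under the hood, and the handle is folded flat again (within about 1 mm of its starting position in the images).

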